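# Demagnetise a V-block on the plate demagnetiser

## Task

The demagnetiser's thermal cut-out has tripped, so with closed fingertips first press its white reset button in until it stays, then press the green start button until it stays in. With the coil running, push the V-block slowly along the brass-railed slideway, right across the brown coil cover and clear of it on the end-stop side, without ramming the stop, and only then press the red stop button fully in to switch the coil off. Grip and lift nothing; leave the V-block standing in the slideway, the white button in, and the other things on the bench where they are.

Things in the scene. Friction and masses are not known exactly. Their poses are not given: they have to be found in the camera images.
- demagnetiser: grey plate demagnetiser, bolted to the bench, at another place and yaw in every run. Origin on the bench under its middle; own x points away from the robot (at yaw 0), own y along the slideway from the feed end (robot's right) to the end stop (robot's left). In front a control deck, 50 mm high, with a row of buttons at own x -55.5 mm: white at own y +75, green at 0, red at -55 mm
- channel (a point): point on the slideway's top (68 mm above the bench), mid-channel, mid coil cover; axes as the demagnetiser's, the push goes to own +y. The slideway spans own y -140 (open feed end) to +140 mm; two brass rails 8 mm high leave a channel 48 mm wide; brass end stop 12 mm high, face at +133 mm; the dark brown coil cover, flush, spans -30 to +30 mm
- v_block: dark steel V-block, 60 mm long, 44 mm wide, 42 mm high, 0.3 to 0.6 kg, standing loose in the channel about 95 mm on the feed side of the coil cover's middle, V upward, its 60 mm length (own x) along the channel; it slides at a few newtons; origin at the middle of its underside, z up
- cutout_button_top (a point): centre of the top face of the white thermal cut-out reset button, 18 mm across, in a steel collar; tripped it stands 14 mm above the collar, reset 6 mm
- start_button_top (a point): centre of the top face of the green start button, 28 mm across; at the start it stands out, 14 mm above its black bezel
- stop_button_top (a point): centre of the top face of the red stop button, 28 mm across; at the start it is in, 6 mm above its black bezel, and it pops up 8 mm when start is pressed in
- cutout_button (a joint): travel of the white button in m: 0 tripped (out), 0.008 reset (fully in); over-centre snap: about 4 N starts it, past half-way it goes in by itself and stays
- start_button (a joint): travel of the green button in m: 0 out (coil off), 0.008 fully in (coil on); over-centre snap of about 4 N; it stays in until the red button is pressed, which makes it pop out
- stop_button (a joint): the red button, linked to the green one like a seesaw: 0 fully in (coil off), -0.008 popped up (coil on); pressing it back down takes about 4 N
- tray: low open grey tray, 150 x 190 x 22 mm, fixed on the robot's right, with three parts waiting in it; origin at the middle of its underside; leave alone
- part_gear: brass gear 43 mm across, 12 mm high, in the tray, origin under its middle; leave alone
- gauge_block: steel gauge block 35 x 35 x 20 mm in the tray, origin under its middle; leave alone
- marker: white marker with black cap, 136 mm long, 15 mm high, lying on the robot's left, origin under its middle; leave alone
- tweezers: steel tweezers 122 mm long, 10 mm high, lying on the robot's left, origin under their middle; leave alone
- grease_tin: blue and white round tin, 60 mm across, 24 mm high, on the robot's left, origin under its middle; leave alone
- parallel: ground steel parallel bar 14 x 100 x 19 mm in the tray, origin under its middle; leave alone
Things that resemble listed ones, but are neither listed nor needed, are in the scene too. What is shaped like the v_block but pink is not meant.

How it is judged (in metres and radians):
On the way, in this order (a step that is already met when the one before it is completed fails the run):
1. the white reset button is pressed in and stays, the coil still off (value of joint cutout_button above 0.006 m and value of joint start_button below 0.002 m), for 0.2 s.
2. the green start button is in and the red one has popped up, the V-block still at the feed end (value of joint each of start_button, cutout_button above 0.006 m and value of joint stop_button below -0.006 m and y of v_block in the frame of channel below -0.057 m), for 0.2 s.
3. the V-block stands clear of the coil cover on the end-stop side, the coil still on (y of v_block in the frame of channel above 0.064 m and value of joint start_button above 0.006 m), for 0.2 s.
4. the red stop button is in and the green one has popped out (value of joint stop_button above -0.002 m and value of joint start_button below 0.002 m), for 0.2 s.
At the end, for the whole second after the job is handed in: White button in and green button out (each within 2 mm), red button in; the V-block stands at rest and upright between the guide rails, wholly clear of the coil cover on the end-stop side (its centre 64 to 110 mm past the middle of the cover) (all of step 4 and value of joint cutout_button above 0.006 m and y of v_block in the frame of channel between 0.064 and 0.11 m and x of v_block in the frame of channel between -0.008 and 0.008 m and z of v_block in the frame of channel below 0.005 m and angle between v_block's own z axis and vertical below 0.1 rad and linear speed of v_block below 0.01 m/s); the robot touches nothing.
It fails at once if the green button is pressed in while the cut-out is still tripped (value of joint start_button above 0.004 m and value of joint cutout_button below 0.004 m).
It fails at once if the V-block is over the coil cover while the coil is off (y of v_block in the frame of channel between -0.057 and 0.057 m and value of joint start_button below 0.004 m).
It fails at once if the V-block is moved fast (over 0.3 m/s) (linear speed of v_block above 0.3 m/s).
It fails at once if the V-block is lifted, tipped, gripped or rammed (over 35 N from the fingers) (z of v_block in the frame of channel above 0.008 m or angle between v_block's own z axis and vertical above 0.3 rad or contact force between the fingers and v_block above 35 N).
It fails at once if another thing on the bench is moved (distance of any of parallel, part_gear, gauge_block, marker, tweezers, grease_tin from where it was at the start of the episode above 0.02 m).
It also fails if it takes over 48 s, if anything falls off the work surface, if the arm or the gripper's body presses on something with over 40 N, if the wrist force passes 120 N, or if a joint passes its speed limit or range.

## Robot

A 6-joint arm with a two-finger parallel gripper is mounted at the origin on a cart in front of the work surface, level with it; the furniture and walls round the work are solid. World frame = base frame: x ahead of the robot, y to its left, z up, the work surface at z = 0. Lengths are in mm, angles in rad, forces in N, time in s.
With the tool pointing down it reaches from about 350 to 875 mm from the base axis. Payload 4.2 kg.
Tool frame: the origin (TCP) lies at the very end of the fingers, on their centre line; the grasp point (between the pads) lies 19 mm behind it (arm.pinch_z is the distance from the TCP to the grasp point, in mm); x points along the fingers, y is the direction in which the jaws open and shut, and the axes are right-handed (so a half turn about x gives the same grasp; the last joint's range is limited). The gripper opens to 85 mm and grips with 20 to 120 N. Pads are 22 mm wide; open, the fingers measure 114 mm over their backs; the gripper's body (76 mm by 85 mm) begins 54 mm behind the grasp point. The pads swing forward as they close: fully open they stand 13 mm farther back than shut.
Start: joints at [-0.886, 0.385, 0.008, 0, -1.194, -0.259], TCP at [258.168, -569.165, 231.312] pointing down, gripper open.
Joint ranges: [-3.14, 3.14], [-1.21, 2.06], [-1.07, 1.41], [-3.16, 2.05], [-2.99, -0.16], [-3.1, 3.1]. Speed limits (rad/s): [2.79, 2.79, 3.14, 3.14, 3.14, 3.14].

## Interface

Orientations are given as a unit quaternion [x, y, z, w].
In Python, from bench import arm gives the robot as it stands.
- The arm moves only by the tool drive_tool, never from a script. Its argument "motion" is a list of rows, each a list of 4 numbers: the shift along the tool's x, y, z in mm, then the turn about the tool's x in degrees. In form: [[dx, dy, dz, spin], ...]. A call has 1 to 10 rows; each row shifts and turns the commanded pose from where the row before left it, along the tool's axes as they then stand; what a row does not reach is not made up. A row lasts 1/12 s, in which the tool goes at most 41.7 mm and 7.16 degrees, less where a joint would pass 70% of its speed; a pose out of reach is approached as far as the arm can. A call with a gripper value outside its range is refused whole. "grip" is the finger opening in mm, from 0 to 85.4, set as the call begins (left out, the last holds). The fingers move at their own pace and stop on an object; the grip force is fixed at half the most. Time passes only in rows, so rows that do not move let the fingers close. It gives the time, the measured TCP pose, the force and the opening at its end, in the units of the state.
- arm.read_state(): the state, without advancing time (a new reading comes with each control period).
- arm.get_image(name): name is "scene" or "top"; returns the picture (400x640x3 uint8, red, green, blue); there is no depth.
- arm.calibration(name): a dict with "K" (3x3 intrinsics, pixels), "eye" and "attitude" of the camera in the world. Camera axes: x right, y up, looking along -z (the intrinsics and any distortion apply to the point x, -y, -z); pixel columns grow to the right and rows downward; lengths in mm; the calibration is good to about 2 mm. A picture is of the moment at which its call begins. calibration takes no time and is no camera call.
- arm.job_done(): hands the job in, once; it reports no verdict.
The state is a dict: "clock": time; "joints": joint angles; "joint_vel": joint speeds; "joint_efforts": joint torques, N m; "position": TCP position; "ee_rot": TCP orientation; "contact_force": force on the tool from outside, world axes, zero at the start; "wrist_torque": the same for the moment, N m; "gripper_width": finger opening in mm.
Only numpy, scipy, OpenCV 4.12 (cv2) and the standard library are available. Lean on these libraries where they do the work, as an engineer would, in place of code of your own. Each camera call takes 0.05 s, during which the arm holds its last target. There are 200 camera calls.

## Working session

There is one attempt and no reset: what is moved stays moved. The work goes in short steps, Python scripts to look and compute and a tool call to move; the robot and the scene stay as the last step left them, time stands still between calls to the robot, and variables do not carry over. Pictures are saved under pics/ and viewed, about 8 in all and at most 12, crops included, and the job is handed in when it is done.

Besides the shell and the picture viewer there is one more tool, called after "Request:" as name([rows], argument=value, ...), one row to a line, values as JSON. drive_tool: Moves the arm, as the interface text tells. Its arguments: {"type":"object","properties":{"motion":{"type":"array"},"grip":{"type":"number"}},"required":["motion"]}

```bash
mkdir -p pics; python3 - <<'E'
from bench import arm
import cv2
for n in("scene","top"):
    cv2.imwrite(f"pics/{n}0.png",arm.get_image(n)[:,:,::-1]); c=arm.calibration(n); print(n,c)
print(arm.read_state())
E
```

```text
scene {'K': array([[464.29103403,   0.        , 327.79346117],
       [  0.        , 464.29103403, 195.67648653],
       [  0.        ,   0.        ,   1.        ]]), 'eye': array([  851.3034148 , -1333.46398101,   875.80486223]), 'attitude': array([0.48756792, 0.05791521, 0.12667317, 0.86190328])}
top {'K': array([[363.28722447,   0.        , 316.35566347],
       [  0.        , 363.28722447, 202.2560791 ],
       [  0.        ,   0.        ,   1.        ]]), 'eye': array([ 165.52879168,  -52.47493067, 1490.71857181]), 'attitude': array([ 0.0805329 , -0.07950336, -0.67934668,  0.72503914])}
{'clock': 0.1, 'joints': array([-8.86360261e-01,  3.85463847e-01,  6.76868913e-03, -4.21433977e-04,
       -1.19397898e+00, -2.58573571e-01]), 'joint_vel': array([-1.02633193e-03, -1.25271413e-03,  3.28458631e-03,  3.73982035e-04,
       -8.04212620e-04, -2.06330838e-05]), 'joint_efforts': array([-4.03412787e-04, -3.93319094e+01,  1.88929850e+01,  4.19804201e+00,
       -2.57424879e-03,  2.58399403e-06]), 'position': array([ 257.97918473, -568.71045827,  230.34494532]), 'ee_rot': array([-0.14872179,  0.69132672,  0.15003053,  0.69097036]), 'contact_force': array([0.30862592, 0.8940645 , 0.7491577 ]), 'wrist_torque': array([-0.04145947, -0.01213568,  0.01438491]), 'gripper_width': 85.48404759782147}
```

View pics/top0.png

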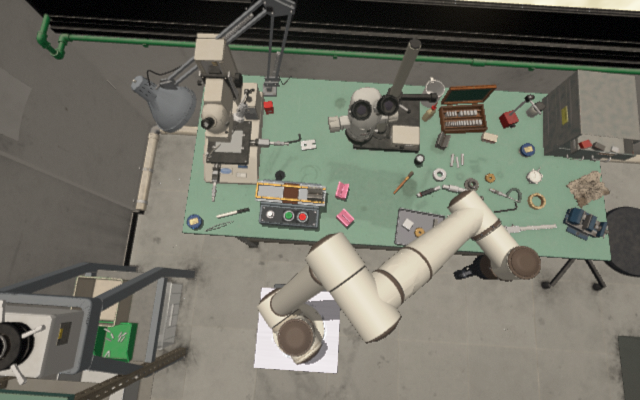

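View pics/scene0.png

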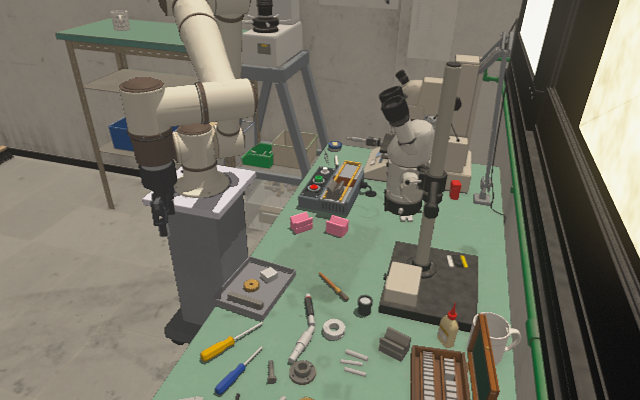

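Top view: the demagnetiser is at about (290,203), with white at (269,214), green (288,215) and red (303,216). The V-block candidates are the dark block in the channel (~312,193), the pink blocks at (342,190) and (345,217), and in the scene view a dark lookalike on the bench (395,343). I choose the one in the channel and check it in a crop.

```bash
cat > h.py <<'E'
import numpy as np, cv2
from scipy.spatial.transform import Rotation as R
from bench import arm
def ray(n,u,v):
    c=arm.calibration(n);K=c["K"];d=np.array([(u-K[0,2])/K[0,0],-(v-K[1,2])/K[1,1],-1.])
    return np.array(c["eye"]),R.from_quat(c["attitude"]).apply(d)
def onz(n,u,v,z):
    e,d=ray(n,u,v);return e+d*(z-e[2])/d[2]
def pix(n,p):
    c=arm.calibration(n);q=R.from_quat(c["attitude"]).inv().apply(np.array(p)-c["eye"]);K=c["K"]
    return np.array([K[0,0]*q[0]/-q[2]+K[0,2],K[1,1]*-q[1]/-q[2]+K[1,2]])
E
python3 - <<'E'
import cv2,numpy as np
a=cv2.imread("pics/top0.png")[170:240,245:365]; b=cv2.imread("pics/scene0.png")[135:225,290:380]
a=cv2.resize(a,None,fx=6,fy=6,interpolation=2)[:, :720]
b=cv2.resize(b,None,fx=6,fy=6,interpolation=2)
cv2.imwrite("pics/ca.png",a);cv2.imwrite("pics/cb.png",b)
from h import *
for n,x0,y0,x1,y1 in(("top",255,200,325,232),("scene",300,160,340,205)):
    im=cv2.imread(f"pics/{n}0.png");h=cv2.cvtColor(im,cv2.COLOR_BGR2HSV)
    for name,lo,hi in(("white",(0,0,170),(180,50,255)),("green",(50,140,60),(85,255,255)),("red",(0,150,90),(6,255,255)),("red2",(172,150,90),(180,255,255))):
        m=cv2.inRange(h[y0:y1,x0:x1],lo,hi)
        k,l,s,c=cv2.connectedComponentsWithStats(m)
        for i in range(1,k):
            if s[i,4]>8:
                u=c[i]+[x0,y0];print(n,name,u.round(1),s[i,4],onz(n,*u,64 if name!="red" else 56).round(1))
E
```

```text
top white [274.1 200.5] 22 [490.8 130.9  64. ]
top white [304.9 203. ] 20 [488.4   6.2  64. ]
top white [319.3 204.2] 15 [487.3 -51.9  64. ]
top white [269.6 213.7] 34 [435.5 143.7  64. ]
top red [302.  216.5] 34 [434.   14.2  56. ]
scene white [336.7 161.8] 12 [464.4 213.8  64. ]
scene white [324.7 167.7] 9 [434.3 152.3  64. ]
scene green [318.5 178.2] 32 [436.   67.7  64. ]
scene red [313.5 186.3] 32 [432.3  19.1  56. ]
```

View pics/ca.png

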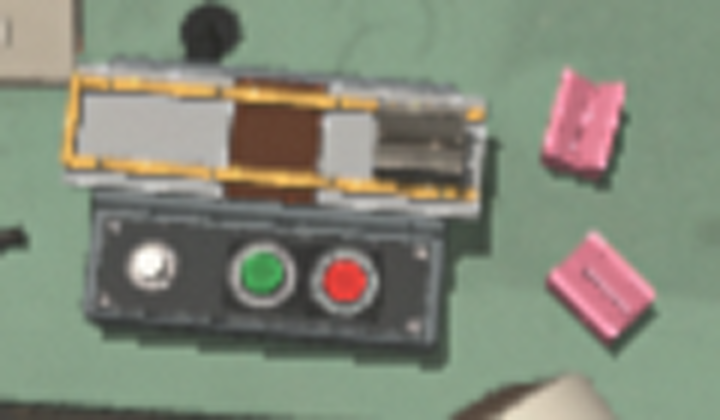

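View pics/cb.png

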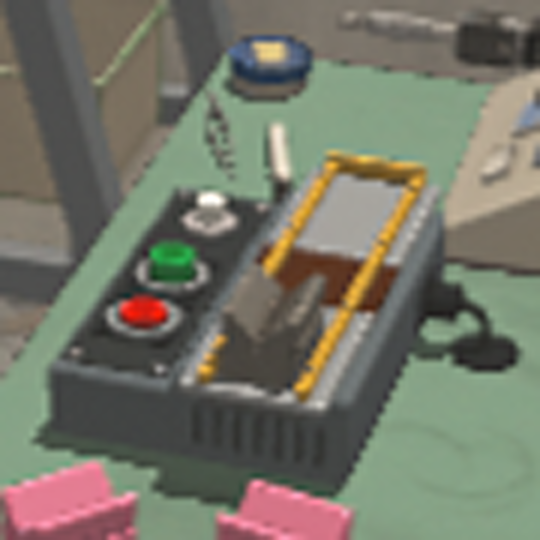

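```bash
python3 - <<'E'
from h import *
from scipy.optimize import least_squares
A=lambda x,y:((x+.5)/6-.5+245,(y+.5)/6-.5+170)
B=lambda x,y:((x+.5)/6-.5+290,(y+.5)/6-.5+135)
# (view,px, is_channel, own y, z)
f=[("top",A(152,264),0,75,66),("top",A(264,271),0,0,66),("top",A(344,281),0,-55,58),
("scene",B(211,200),0,75,66),("scene",B(173,252),0,0,66),("scene",B(144,312),0,-55,58),
("top",A(232,127),1,30,68),("top",A(320,139),1,-30,68),("top",A(72,119),1,137,79),("top",A(475,154),1,-140,76),
("scene",B(378,168),1,137,80),("scene",B(254,373),1,-140,76)]
def P(p,q):
    c,s=np.cos(p[2]),np.sin(p[2]);x=p[3] if q[2] else -55.5;y=q[3]
    return [p[0]+c*x-s*y,p[1]+s*x+c*y,q[4]]
r=least_squares(lambda p:np.concatenate([pix(q[0],P(p,q))-q[1] for q in f]),[490,70,0,25])
print(r.x,np.degrees(r.x[2]));print(r.fun.reshape(-1,2).round(1))
p=r.x
for n,q in(("white",f[0]),("green",f[1]),("red",f[2]),("chan",(0,0,1,0,68)),("vblk",(0,0,1,-95,68)),("vrear",(0,0,1,-125,68)),("end",(0,0,1,-140,68))):print(n,np.round(P(p,q),1))
s=arm.read_state();print(R.from_quat(s["ee_rot"]).as_matrix().round(3))
E
```

```text
[ 4.90460551e+02  6.87542984e+01 -1.89722887e-02  3.67379336e+01] -1.0870320730433107
[[-0.6 -0.2]
 [-0.6  0.2]
 [-0.1  0. ]
 [-0.1  0.3]
 [ 0.   0.8]
 [-0.  -0.1]
 [-0.3  1.1]
 [-0.2  0.3]
 [-0.4 -0.4]
 [ 1.1 -0.4]
 [ 0.3 -1.1]
 [ 0.   1.9]]
white [436.4 144.8  66. ]
green [435.   69.8  66. ]
red [433.9  14.8  58. ]
chan [527.2  68.1  68. ]
vblk [525.4 -26.9  68. ]
vrear [524.8 -56.9  68. ]
end [524.5 -71.9  68. ]
[[-0.001 -0.413  0.911]
 [ 0.002  0.911  0.413]
 [-1.     0.002 -0.   ]]
```

The residuals are about 1 px, so the estimate is good enough. The crops confirm the dark V-block standing at the feed end of the channel. Next I close the fingers and align the tool (tool z along the push direction).

Request:
drive_tool([
  [0, 0, 0, -7.16],
  [0, 0, 0, -7.16],
  [0, 0, 0, -7.16],
  [0, 0, 0, -7.16],
  [0, 0, 0, -7.16],
  [0, 0, 0, -7.16],
  [0, 0, 0, -7.16],
  [0, 0, 0, -7.16],
  [0, 0, 0, -7.16],
  [0, 0, 0, 0],
], grip=0)

```text
clock: 0.93
position: [258.0, -568.9, 230.7]
ee_rot: [-0.495, 0.504, 0.496, 0.505]
contact_force: [1.2, -0.1, -0.6]
gripper_width: -0.1
```

Request:
drive_tool([
  [0, -8.2, 35.8, 0],
  [0, -8.2, 35.8, 0],
  [0, -8.2, 35.8, 0],
  [0, -8.2, 35.8, 0],
  [0, -8.2, 35.8, 0],
  [0, -8.2, 35.8, 0],
  [0, -8.2, 35.8, 0],
  [0, -8.2, 35.8, 0],
  [0, -8.2, 35.8, 0],
  [0, -8.2, 35.8, 0],
])

```text
clock: 1.77
position: [347.2, -211.2, 231.3]
ee_rot: [-0.494, 0.506, 0.494, 0.506]
contact_force: [0.5, 0.1, -0.5]
gripper_width: -0.1
```

Request:
drive_tool([
  [0, -8.2, 35.8, 0],
  [0, -8.2, 35.8, 0],
  [0, -8.2, 35.8, 0],
  [0, -8.2, 35.8, 0],
  [0, -8.2, 35.8, 0],
  [0, -8.2, 35.8, 0],
  [0, -8.2, 35.8, 0],
  [0, -8.2, 35.8, 0],
  [0, -8.2, 35.8, 0],
  [0, -8.2, 35.8, 0],
])

```text
clock: 2.6
position: [436.5, 145.2, 231.4]
ee_rot: [-0.494, 0.506, 0.494, 0.506]
contact_force: [0.8, -0.9, -0.1]
gripper_width: 0.1
```

Request:
drive_tool([
  [0, 0, 0, 0],
  [0, 0, 0, 0],
])

```text
clock: 2.77
position: [436.6, 144.8, 230.7]
ee_rot: [-0.495, 0.506, 0.495, 0.505]
contact_force: [-0.3, -0.9, 0.7]
gripper_width: 0.0
```

Request:
drive_tool([
  [25, 0, 0, 0],
  [25, 0, 0, 0],
  [25, 0, 0, 0],
  [25, 0, 0, 0],
  [25, 0, 0, 0],
  [20, 0, 0, 0],
  [5, 0, 0, 0],
  [0, 0, 0, 0],
  [0, 0, 0, 0],
])

```text
clock: 3.52
position: [437.1, 143.1, 82.1]
ee_rot: [-0.495, 0.505, 0.494, 0.506]
contact_force: [-0.9, 0.7, 0.7]
gripper_width: -0.2
```

```bash
python3 - <<'E'
from h import *
o=[cv2.resize(arm.get_image(n)[y:y+67,x:x+100,::-1],None,fx=5,fy=5,interpolation=2) for n,x,y in(("scene",280,140),("top",240,175))]
cv2.imwrite("pics/w1.png",cv2.resize(np.vstack(o),(450,600)));s=arm.read_state();print(s["position"],s["contact_force"])
E
```

```text
[437.57518769 143.68473692  82.73927871] [-0.97432537  0.27419284 -0.45943686]
```

View pics/w1.png

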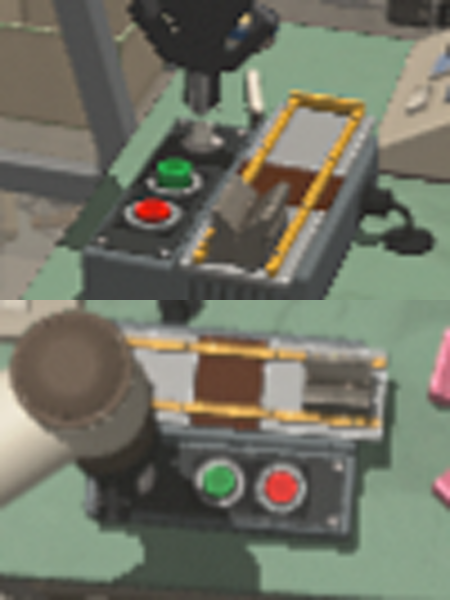

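The closed fingertips (scene crop 200,105) stand right over the white button (203,140), so I press down gently.

Request:
drive_tool([
  [4, 0, 0, 0],
  [4, 0, 0, 0],
  [2, 0, 0, 0],
  [2, 0, 0, 0],
  [2, 0, 0, 0],
  [2, 0, 0, 0],
  [1, 0, 0, 0],
  [1, 0, 0, 0],
  [1, 0, 0, 0],
])

```text
clock: 4.37
position: [436.7, 143.4, 62.1]
ee_rot: [-0.495, 0.505, 0.495, 0.505]
contact_force: [0.9, 0.0, -0.0]
gripper_width: 0.4
```

Request:
drive_tool([
  [1, 0, 0, 0],
  [1, 0, 0, 0],
  [0, 0, 0, 0],
])

```text
clock: 4.62
position: [436.7, 143.3, 60.1]
ee_rot: [-0.495, 0.505, 0.495, 0.505]
contact_force: [-0.6, 0.4, -0.7]
gripper_width: -0.1
```

Request:
drive_tool([
  [1, 0, 0, 0],
  [1, 0, 0, 0],
  [0, 0, 0, 0],
])

```text
clock: 4.87
position: [436.8, 143.4, 59.7]
ee_rot: [-0.495, 0.505, 0.495, 0.505]
contact_force: [-4.3, -0.6, 13.3]
gripper_width: -0.0
```

Request:
drive_tool([
  [1, 0, 0, 0],
  [1, 0, 0, 0],
  [0, 0, 0, 0],
])

```text
clock: 5.12
position: [436.9, 143.4, 59.4]
ee_rot: [-0.496, 0.505, 0.495, 0.505]
contact_force: [-8.3, -1.8, 26.5]
gripper_width: -0.4
```

A firm stop at z = 59.5 with 26 N, so the button appears fully in. I lift off, move above green and check by picture that white stayed in.

Request:
drive_tool([
  [-12, 0, 0, 0],
  [-14, 0, 0, 0],
  [0, 0, -18, 0],
  [0, 0, -19, 0],
  [0, 0, -19, 0],
  [0, 0, -18, 0],
  [0, 0, 0, 0],
  [0, 0, 0, 0],
])

```text
clock: 5.78
position: [435.2, 68.9, 82.4]
ee_rot: [-0.495, 0.505, 0.494, 0.506]
contact_force: [-0.8, -0.5, -0.1]
gripper_width: -0.3
```

```bash
python3 - <<'E'
from h import *
o=[cv2.resize(im[140:207,280:380],None,fx=5,fy=4.5,interpolation=2) for im in(cv2.imread("pics/scene0.png"),arm.get_image("scene")[:,:,::-1])]
cv2.imwrite("pics/w2.png",np.vstack(o)[:600]);s=arm.read_state();print(s["position"],s["contact_force"])
E
```

```text
[435.46856619  69.4620133   82.43448847] [0.51419381 0.61061831 0.65888966]
```

View pics/w2.png

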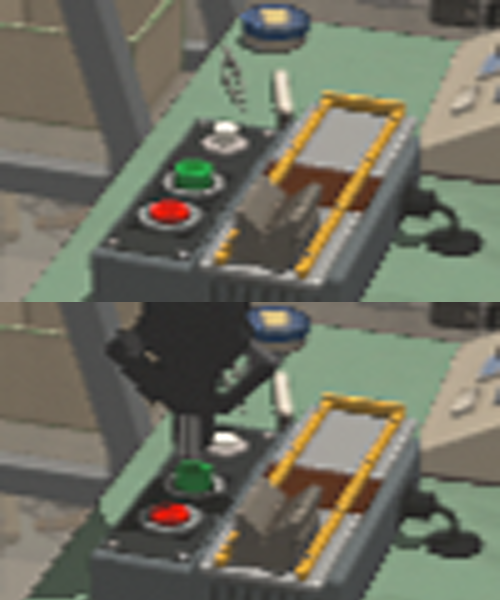

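The white button's top (228,437, lower panel) is lower than before (228,125 in the upper one) and sits near the collar, so it is in. The fingers are over green (190,475). Pressing green.

Request:
drive_tool([
  [5, 0, 0, 0],
  [5, 0, 0, 0],
  [2, 0, 0, 0],
  [2, 0, 0, 0],
  [2, 0, 0, 0],
  [2, 0, 0, 0],
  [2, 0, 0, 0],
  [1, 0, 0, 0],
  [1, 0, 0, 0],
  [0, 0, 0, 0],
])

```text
clock: 6.67
position: [435.2, 69.3, 60.2]
ee_rot: [-0.495, 0.505, 0.495, 0.505]
contact_force: [-0.1, 0.4, 0.1]
gripper_width: -0.1
```

Request:
drive_tool([
  [1, 0, 0, 0],
  [1, 0, 0, 0],
  [0, 0, 0, 0],
  [0, 0, 0, 0],
])

```text
clock: 7.0
position: [435.4, 69.4, 59.9]
ee_rot: [-0.495, 0.505, 0.495, 0.505]
contact_force: [-4.4, 0.3, 14.1]
gripper_width: 0.0
```

Request:
drive_tool([
  [-15, 0, 0, 0],
  [-30, 0, 0, 0],
  [-30, 0, 0, 0],
  [0, 0, -30, 0],
  [0, 0, -30, 0],
  [0, 0, -30, 0],
  [0, 0, -30, 0],
  [0, -15, -31, 0],
  [0, -25, 0, 0],
  [0, -25, 0, 0],
])

```text
clock: 7.83
position: [497.2, -84.9, 133.5]
ee_rot: [-0.494, 0.506, 0.494, 0.506]
contact_force: [1.1, 0.6, 0.0]
gripper_width: -0.1
```

Request:
drive_tool([
  [0, -20, 0, 0],
  [0, -7, 0, 0],
  [0, 0, 0, 0],
  [0, 0, 0, 0],
])

```text
clock: 8.17
position: [523.1, -83.4, 132.7]
ee_rot: [-0.494, 0.506, 0.495, 0.505]
contact_force: [-0.6, -0.5, -0.1]
gripper_width: -0.1
```

```bash
python3 - <<'E'
from h import *
o=[cv2.resize(arm.get_image(n)[y:y+67,x:x+100,::-1],None,fx=5,fy=4.4,interpolation=2) for n,x,y in(("scene",280,140),("top",260,175))]
cv2.imwrite("pics/w3.png",np.vstack(o));s=arm.read_state();print(s["position"],s["contact_force"])
E
```

```text
[522.72268225 -83.33525339 133.15495947] [-0.28935166  0.78430762  1.22813731]
```

View pics/w3.png

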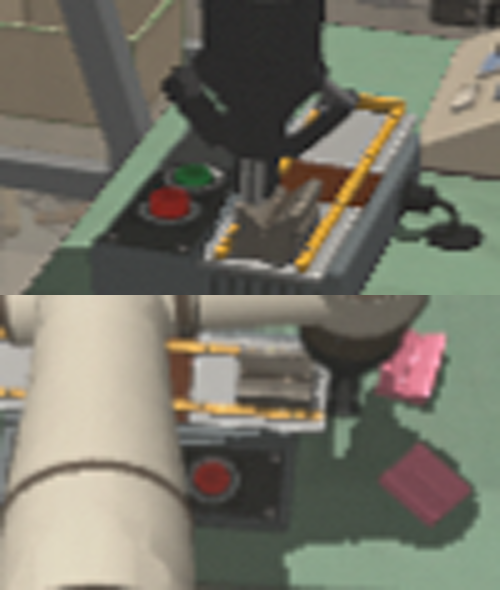

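```bash
python3 - <<'E'
from h import *
p=arm.read_state()["position"];k=(5,4.4)
for n,o in(("scene",(280,140)),("top",(260,175))):
    for q in (p,[524.2,-84,80],[524.8,-57,68],[524.5,-72,68]):
        u=pix(n,q);print(n,np.round(q),((u-o)*k).round(),(0 if n=="scene" else 295))
E
```

```text
scene [523. -83. 133.] [255. 199.] 0
scene [524. -84.  80.] [254. 261.] 0
scene [525. -57.  68.] [266. 257.] 0
scene [524. -72.  68.] [259. 267.] 0
top [523. -83. 133.] [341.  74.] 295
top [524. -84.  80.] [340.  87.] 295
top [525. -57.  68.] [306.  88.] 295
top [524. -72.  68.] [324.  89.] 295
```

The red button stands up and green is in. The fingertip is at (255,200) in the scene crop as predicted, behind the V-block's feed-side face. I lower it to 12 mm above the channel floor and approach slowly.

Request:
drive_tool([
  [15, -1, 0, 0],
  [15, 0, 0, 0],
  [15, 0, 0, 0],
  [7, 0, 0, 0],
  [0, 0, 0, 0],
  [0, 0, 3, 0],
  [0, 0, 3, 0],
  [0, 0, 3, 0],
  [0, 0, 0, 0],
])

```text
clock: 9.02
position: [525.8, -73.8, 82.2]
ee_rot: [-0.495, 0.504, 0.495, 0.505]
contact_force: [0.0, -0.1, -0.9]
gripper_width: -0.1
```

Request:
drive_tool([
  [0, 0, 2, 0],
  [0, 0, 2, 0],
  [0, 0, 2, 0],
  [0, 0, 2, 0],
  [0, 0, 2, 0],
])

```text
clock: 9.43
position: [525.6, -64.8, 81.7]
ee_rot: [-0.495, 0.505, 0.495, 0.505]
contact_force: [-0.1, -3.8, 3.2]
gripper_width: 0.0
```

Request:
drive_tool([
  [0, 0, 3, 0],
  [0, 0, 4, 0],
  [0, 0, 4, 0],
  [0, 0, 4, 0],
  [0, 0, 4, 0],
  [0, 0, 4, 0],
  [0, 0, 4, 0],
  [0, 0, 4, 0],
  [0, 0, 4, 0],
  [0, 0, 4, 0],
])

```text
clock: 10.27
position: [526.2, -25.1, 81.3]
ee_rot: [-0.495, 0.505, 0.495, 0.505]
contact_force: [0.9, -4.4, 4.3]
gripper_width: 0.1
```

Request:
drive_tool([
  [0, 0, 4, 0],
  [0, 0, 4, 0],
  [0, 0, 4, 0],
  [0, 0, 4, 0],
  [0, 0, 4, 0],
  [0, 0, 4, 0],
  [0, 0, 4, 0],
  [0, 0, 4, 0],
  [0, 0, 4, 0],
  [0, 0, 4, 0],
])

```text
clock: 11.1
position: [527.0, 14.9, 81.3]
ee_rot: [-0.495, 0.505, 0.495, 0.505]
contact_force: [-0.4, -6.4, 3.9]
gripper_width: 0.2
```

Request:
drive_tool([
  [0, 0, 4, 0],
  [0, 0, 4, 0],
  [0, 0, 4, 0],
  [0, 0, 4, 0],
  [0, 0, 4, 0],
  [0, 0, 4, 0],
  [0, 0, 4, 0],
  [0, 0, 4, 0],
  [0, 0, 4, 0],
  [0, 0, 4, 0],
])

```text
clock: 11.93
position: [527.8, 54.9, 81.3]
ee_rot: [-0.495, 0.505, 0.495, 0.505]
contact_force: [-0.3, -4.2, 3.6]
gripper_width: 0.0
```

Request:
drive_tool([
  [0, 0, 4, 0],
  [0, 0, 4, 0],
  [0, 0, 4, 0],
  [0, 0, 4, 0],
  [0, 0, 4, 0],
  [0, 0, 4, 0],
  [0, 0, 4, 0],
  [0, 0, 4, 0],
  [0, 0, 4, 0],
  [0, 0, 4, 0],
])

```text
clock: 12.77
position: [528.6, 94.8, 81.3]
ee_rot: [-0.495, 0.505, 0.495, 0.505]
contact_force: [-0.5, -3.8, 3.7]
gripper_width: 0.3
```

Request:
drive_tool([
  [0, 0, 4, 0],
  [0, 0, 4, 0],
  [0, 0, 3, 0],
  [0, 0, 2, 0],
  [0, 0, 1, 0],
  [0, 0, 0, 0],
  [0, 0, 0, 0],
])

```text
clock: 13.35
position: [529.0, 108.9, 81.1]
ee_rot: [-0.495, 0.505, 0.495, 0.505]
contact_force: [0.1, -1.5, 2.3]
gripper_width: -0.3
```

```bash
python3 - <<'E'
from h import *
o=[cv2.resize(arm.get_image(n)[y:y+67,x:x+100,::-1],None,fx=5,fy=4.4,interpolation=2) for n,x,y in(("scene",290,140),("top",245,175))]
cv2.imwrite("pics/w4.png",np.vstack(o));s=arm.read_state();print(s["position"],s["contact_force"])
for n,f in (("scene",(290,140)),("top",(245,175))):
  for y in(30,54,114,133):
    for z in (68,110):
      q=[527.2+.019*y,68.1+y,z];print(n,y,z,((pix(n,q)-f)*(5,4.4)).round()+(0 if n=="scene" else np.array([0,295])))
E
```

```text
[528.99289275 108.84183358  81.06867422] [-0.28530339 -2.37788731  1.78617594]
scene 30 68 [277. 164.]
scene 30 110 [279. 118.]
scene 54 68 [285. 150.]
scene 54 110 [288. 105.]
scene 114 68 [306. 119.]
scene 114 110 [309.  74.]
scene 133 68 [313. 109.]
scene 133 110 [315.  65.]
top 30 68 [189. 369.]
top 30 110 [185. 357.]
top 54 68 [160. 367.]
top 54 110 [155. 355.]
top 114 68 [ 86. 362.]
top 114 110 [ 79. 350.]
top 133 68 [ 63. 360.]
top 133 110 [ 55. 348.]
```

View pics/w4.png

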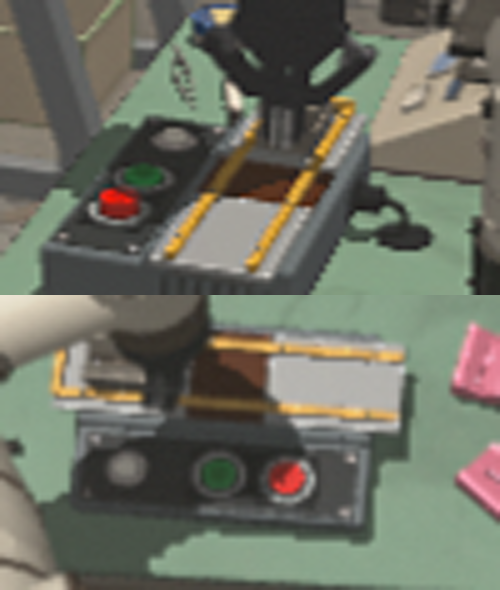

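The V-block stands between the coil cover (cover edge at 189,370 in the top crop) and the end stop, its front end at about (85,355), so own y ≈ +80 mm. There is a gap to the stop, the coil is still on and red is up at (288,478). I back off, lift and move above red.

Request:
drive_tool([
  [0, 0, -3, 0],
  [0, 0, -5, 0],
  [-20, 0, -8, 0],
  [-20, 0, 0, 0],
  [0, 0, -20, 0],
  [0, 13, -30, 0],
  [0, 20, -30, 0],
  [0, 30, 0, 0],
  [0, 30, 0, 0],
  [0, 0, 0, 0],
])

```text
clock: 14.28
position: [427.9, 12.6, 120.4]
ee_rot: [-0.493, 0.507, 0.496, 0.504]
contact_force: [-1.2, 1.1, -0.1]
gripper_width: -0.1
```

Request:
drive_tool([
  [15, 0, 0, 0],
  [15, 0, 0, 0],
  [8, 0, 0, 0],
  [0, 0, 0, 0],
  [0, 0, 0, 0],
])

```text
clock: 14.7
position: [434.3, 14.4, 83.1]
ee_rot: [-0.495, 0.505, 0.495, 0.505]
contact_force: [0.3, 1.0, 0.4]
gripper_width: -0.1
```

Request:
drive_tool([
  [5, 0, 0, 0],
  [5, 0, 0, 0],
  [2, 0, 0, 0],
  [2, 0, 0, 0],
  [2, 0, 0, 0],
  [2, 0, 0, 0],
  [2, 0, 0, 0],
  [1, 0, 0, 0],
  [1, 0, 0, 0],
  [1, 0, 0, 0],
])

```text
clock: 15.53
position: [434.1, 14.4, 60.2]
ee_rot: [-0.495, 0.505, 0.495, 0.505]
contact_force: [0.0, -0.0, -0.2]
gripper_width: 0.1
```

Request:
drive_tool([
  [1, 0, 0, 0],
  [1, 0, 0, 0],
  [1, 0, 0, 0],
  [0, 0, 0, 0],
  [0, 0, 0, 0],
])

```text
clock: 15.95
position: [434.2, 14.4, 59.8]
ee_rot: [-0.496, 0.505, 0.495, 0.505]
contact_force: [-7.6, 0.7, 24.3]
gripper_width: 0.4
```

Red is against its stop. I retreat up and to the feed side for a clear view.

Request:
drive_tool([
  [-15, 0, 0, 0],
  [-30, 0, 0, 0],
  [-35, 0, 0, 0],
  [-35, 0, 0, 0],
  [0, 0, -30, 0],
  [0, 0, -35, 0],
  [0, 0, -35, 0],
  [0, 0, -35, 0],
  [0, 0, -35, 0],
  [0, 0, -30, 0],
])

```text
clock: 16.78
position: [429.6, -187.5, 172.4]
ee_rot: [-0.495, 0.505, 0.495, 0.505]
contact_force: [0.9, 0.1, 1.1]
gripper_width: 0.1
```

Request:
drive_tool([
  [0, 0, -30, 0],
  [0, 0, -30, 0],
  [0, 0, 0, 0],
  [0, 0, 0, 0],
])

```text
clock: 17.12
position: [428.3, -246.8, 171.8]
ee_rot: [-0.494, 0.506, 0.494, 0.506]
contact_force: [0.4, 1.0, 0.1]
gripper_width: -0.0
```

```bash
python3 - <<'E'
from h import *
o=[cv2.resize(arm.get_image(n)[y:y+67,x:x+100,::-1],None,fx=5,fy=4.4,interpolation=2) for n,x,y in(("scene",290,140),("top",245,175))]
cv2.imwrite("pics/w5.png",np.vstack(o));s=arm.read_state();print(s["position"],s["contact_force"])
E
```

```text
[ 428.48799944 -245.28442362  172.04455689] [ 0.08322124 -0.27970962  0.79654463]
```

View pics/w5.png

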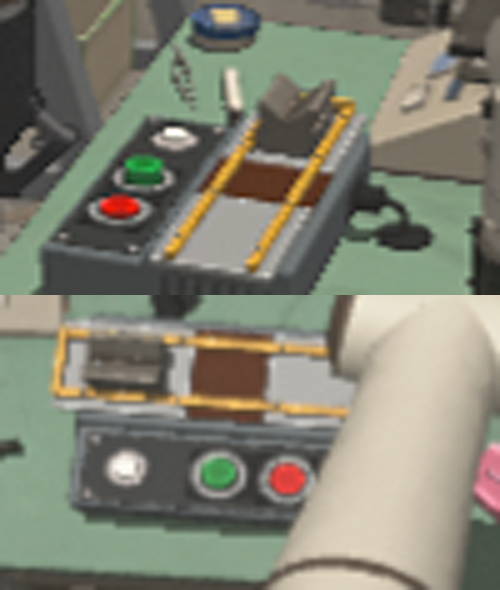

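White is in (top crop 126,467), green is out (scene crop 143,165) and red is in (120,207). The V-block stands upright in the channel at (85–165, 365), with clear plate on both sides of it. Handing in.

```bash
python3 -c "
from bench import arm
print(arm.job_done())"
```

```text
the job is handed in; nothing more can be done
None
```

The whole sequence is done and the job is handed in, at about 17 s of the 48 s allowed. The hand-in reports no verdict.

- **Buttons:** I pressed white, then green, and after the push red, each with closed fingertips onto a hard stop. The contact force was 14–27 N at each stop.
- **V-block:** I pushed it across the coil cover at about 48 mm/s with 4–6 N, and stopped it short of the end stop.
- **Last picture:** White is in, green is out, red is in, and the V-block is upright between the rails. Its centre is roughly 80 mm past the middle of the cover, clear of both the cover and the stop.
- **After the job:** The gripper is well clear of everything, with no contact force beyond sensor noise.

No check failed. The wrist sensor did read an upward force of 2–4 N on the tool during the push, which I did not explain, but nothing in the pictures showed the block lifting or tipping. I did not measure the tray parts, marker, tweezers and tin again; the arm never came near them at working height.

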